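# Pull the middle vial tray for the autosampler

### The arm

A 6-joint arm with a two-finger parallel gripper is mounted at the origin on the work surface. World frame = base frame: x ahead of the robot, y to its left, z up, the work surface at z = 0. Lengths are in m, angles in degrees, forces in N, time in s.
With the tool pointing down it reaches from about 0.3 to 0.75 m from the base axis. Payload 8.5 kg.
Tool frame: the origin (TCP) lies at the very end of the fingers, on their centre line; the grasp point (between the pads) lies 19 mm behind it; x points along the fingers, y is the direction in which the jaws open and shut, and the axes are right-handed (so a half turn about x gives the same grasp; the last joint's range is limited). The gripper opens to 85 mm and grips with 20 to 120 N. Pads are 22 mm wide; open, the fingers measure 114 mm over their backs; the gripper's body (76 mm by 85 mm) begins 54 mm behind the grasp point. The pads swing forward as they close: fully open they stand 13 mm farther back than shut.
Start: joints at [60.716, 21.807, 74.336, -0, 83.858, -12.336], TCP at [0.16, 0.526, 0.231] pointing down, gripper open.
Joint ranges: [-178.18, 178.18], [-50.72, 133.34], [12.68, 142.11], [-81.47, 261.47], [9.98, 163.14], [-165.26, 165.26]. Speed limits (degrees/s): [136.94, 136.94, 180, 180, 180, 180].

### API

Orientations are given as a 3x3 rotation matrix whose columns are the frame's x, y, z axes.
In Python, from rig import env, eyes, close_job gives the robot as it stands.
- The arm moves only by the shell command python3 -m pendant 'ROWS' [OPENING] [FORCE]. ROWS is a JSON object of lists of equal length, an entry for each row: "travel": the shift along the world's x, y, z in mm, a list of three; "delta_rot": the turn, a rotation vector about the world's x, y, z in rad, a list of three. In form: {"travel": [[x, y, z], ...], "delta_rot": [[wx, wy, wz], ...]}. A call has 1 to 20 rows; each row shifts and turns the commanded pose from where the row before left it; what a row does not reach is not made up. A row lasts 1/12 s, in which the tool goes at most 41.7 mm and 7.16 degrees, less where a joint would pass 70% of its speed; a pose out of reach is approached as far as the arm can. A call with a gripper value outside its range is refused whole. OPENING is the finger opening in mm, from 0 to 85.4, set as the call begins (- or left out, the last holds). The fingers move at their own pace and stop on an object; FORCE is the grip in N (left out, the last holds). Time passes only in rows, so rows that do not move let the fingers close. It gives the time, the measured TCP pose, the force and the opening at its end, in the units of the state.
- env.observe(): the state, without advancing time (a new reading comes with each control period).
- eyes.get_image(name): name is "side" or "top" or "wrist"; returns the picture (420x560x3 uint8, red, green, blue); there is no depth.
- eyes.camera_model(name): a dict with "vfov" (degrees; the focal length in pixels is half the picture's height over the tangent of half this angle, whatever the lens; pixels are square), "cx", "cy" (the principal point, pixels), "pose" (4x4, takes a point from camera to world coordinates). Camera axes: x right, y up, looking along -z (the intrinsics and any distortion apply to the point x, -y, -z); pixel columns grow to the right and rows downward; lengths in m; the calibration is good to about 2 mm. A picture is of the moment at which its call begins: read the wrist's pose just before it. camera_model takes no time and is no camera call; for the wrist camera it gives the pose at the moment of the call.
- close_job(): hands the job in, once; it reports no verdict.
The state is a dict: "time_s": time; "q": joint angles; "qvel": joint speeds; "joint_efforts": joint torques, N m; "position": TCP position; "tool_rot": TCP orientation; "ft_force": force on the tool from outside, world axes, zero at the start; "wrist_torque": the same for the moment, N m; "grip_width": finger opening in m.
Only numpy, scipy, OpenCV 4.12 (cv2) and the standard library are available. Lean on these libraries where they do the work, as an engineer would, in place of code of your own. Each camera call takes 0.05 s, during which the arm holds its last target. There are 200 camera calls.

### The job

The blue vial tray in the middle of the stack is next to be analysed. Lift the white tray off the stack and stand it on the clear bench, put the blue tray squarely into the autosampler's loading dock between the yellow end stops, then put the white tray back squarely on top of the orange one, which stays where it is. Keep the trays upright and set them down gently, never dropping them.

Things in the scene. Friction and masses are not known exactly. Their poses are not given: they have to be found in the camera images.
- white_tray: Top of the stack, white with red vial caps: plastic vial tray, a block 112 mm long (its x axis), 56 wide (y), 46 high, about 0.25 kg, ten capped vials fixed below its rim, plain vertical sides, flat underside. Origin: centre of its underside, z up. At the start it rests on the blue tray's rim, its underside 92 mm above the bench.
- blue_tray: Middle of the stack, blue with white vial caps: plastic vial tray, a block 112 mm long (its x axis), 56 wide (y), 46 high, about 0.25 kg, ten capped vials fixed below its rim, plain vertical sides, flat underside. Origin: centre of its underside, z up. At the start it rests on the orange tray's rim, its underside 46 mm above the bench. Trays do not interlock.
- orange_tray: Bottom of the stack, orange with black vial caps: plastic vial tray, a block 112 mm long (its x axis), 56 wide (y), 46 high, about 0.25 kg, ten capped vials fixed below its rim, plain vertical sides, flat underside. Origin: centre of its underside, z up. It stands on the bench (z = 0), left or right. A lone green tray farther out is not part of the job.
- dock: Autosampler dock: a fixed aluminium plate 180 mm long (its x), 90 wide (y), 18 high, a white console 34 high past its +x end; black bay on top between two yellow end stops, 5 mm high, inner faces 71 mm from the centre along x. Origin: centre of its underside, z up. A docked tray stands centred, underside at z = 18 mm, its length along x (either way round). Halfway between dock and stack the bench is clear.
Mind the look-alikes: they are no part of the job. Leave any purple look-alike of the blue_tray alone. Of the things that look like the white_tray, the larger one is meant.

How it is judged:
By the outcome, as a careful person would: the job done as asked, in the order asked, and still so for the second after the job is handed in, with the robot touching nothing.
It also fails if it takes over 69 s, if anything falls off the work surface, if the arm or the gripper's body presses on something with over 40 N, if the wrist force passes 120 N, or if a joint passes its speed limit or range.

## Working session

There is one attempt and no reset: what is moved stays moved. The work goes in short steps, Python scripts to look and compute and a shell command to move; the robot and the scene stay as the last step left them, time stands still between calls to the robot, and variables do not carry over. Pictures are saved under pics/ and viewed, about 8 in all and at most 12, crops included, and the job is handed in when it is done.

```bash
ls; mkdir -p pics
python3 - <<'E'
from rig import env, eyes
import cv2, numpy as np
print({k:np.round(v,3).tolist() for k,v in env.observe().items()})
for n in ("side","top"):
    cv2.imwrite(f"pics/{n}0.png",eyes.get_image(n)[:,:,::-1]); print(n,eyes.camera_model(n))
print(eyes.camera_model("wrist"))
E
```

```text
pics
{'time_s': 0.0, 'q': [60.717, 21.841, 74.383, -0.001, 83.858, -12.336], 'qvel': [-0.018, -0.015, 0.012, 0.006, -0.095, -0.013], 'joint_efforts': [-0.001, -44.846, -23.128, -0.0, 0.005, -0.0], 'position': [0.16, 0.526, 0.231], 'tool_rot': [[-0.001, 0.291, 0.957], [-0.001, 0.957, -0.291], [-1.0, -0.001, -0.0]], 'ft_force': [0.553, -0.255, 0.316], 'wrist_torque': [-0.029, -0.004, -0.041], 'grip_width': 0.086}
side {'vfov': 50.21692017638765, 'cx': 283.76168196711546, 'cy': 212.91654058156522, 'pose': array([[ 0.76411037,  0.43046546, -0.48045274,  0.01568454],
       [-0.64495003,  0.49451847, -0.58265852, -0.49107027],
       [-0.01322162,  0.75508342,  0.6554954 ,  0.65858986],
       [ 0.        ,  0.        ,  0.        ,  1.        ]])}
top {'vfov': 48.56598796174964, 'cx': 285.08537988985165, 'cy': 214.29681238396702, 'pose': array([[ 0.0046243 ,  0.98357706, -0.18042943,  0.26321121],
       [-0.99996688,  0.00333981, -0.00742227,  0.05135895],
       [-0.00669777,  0.18045778,  0.98355993,  1.15227098],
       [ 0.        ,  0.        ,  0.        ,  1.        ]])}
{'vfov': 61.46120028036309, 'cx': 278.36939358632577, 'cy': 208.03486193653822, 'pose': array([[ 2.92293979e-01, -9.13218626e-01, -2.83894294e-01,
         8.78785704e-02],
       [ 9.56328487e-01,  2.79045654e-01,  8.70019969e-02,
         5.47456221e-01],
       [-2.32375334e-04, -2.96926361e-01,  9.54900352e-01,
         3.73788691e-01],
       [ 0.00000000e+00,  0.00000000e+00,  0.00000000e+00,
         1.00000000e+00]])}
```

View pics/top0.png

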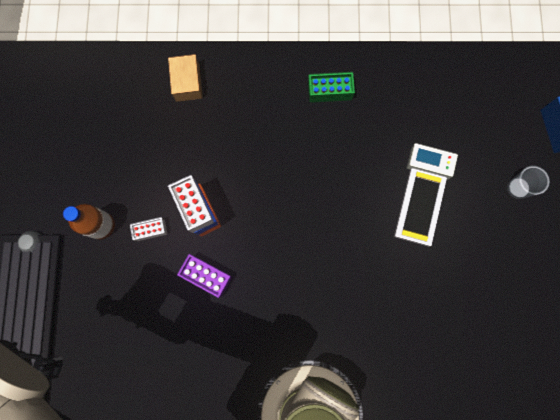

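View pics/side0.png

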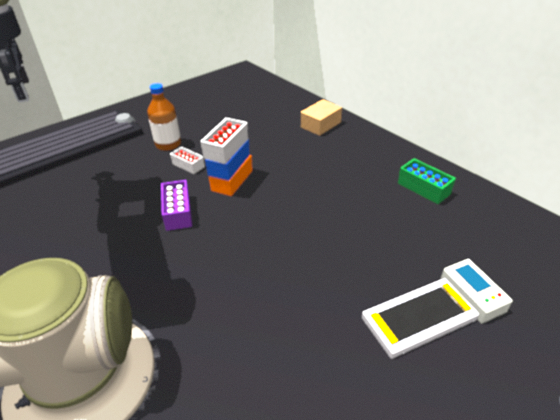

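Top view: the big white tray sits on the stack at (193,203). The small white look-alike is at (148,229), purple at (204,276), and the dock at (422,205). The larger white one, standing on blue and orange, is the one meant. An enlarged crop will confirm it and give corner pixels.

Run:
```python
import cv2, numpy as np
t=cv2.imread("pics/top0.png")
def g(im): return np.clip(255*(im/255.)**0.6,0,255).astype(np.uint8)
a=cv2.resize(g(t[165:245,160:240]),None,fx=5,fy=5,interpolation=cv2.INTER_CUBIC)
b=cv2.resize(g(t[135:255,385:465]),None,fx=5,fy=5,interpolation=cv2.INTER_CUBIC)
o=np.zeros((600,800,3),np.uint8); o[:400,:400]=a; o[:,400:]=b
s=cv2.imread("pics/side0.png")
o[400:600,0:400]=cv2.resize(g(s[110:200,160:340]),(400,200),interpolation=cv2.INTER_CUBIC)
cv2.imwrite("pics/crop1.png",o)
```

```text
(no output)
```

View pics/crop1.png

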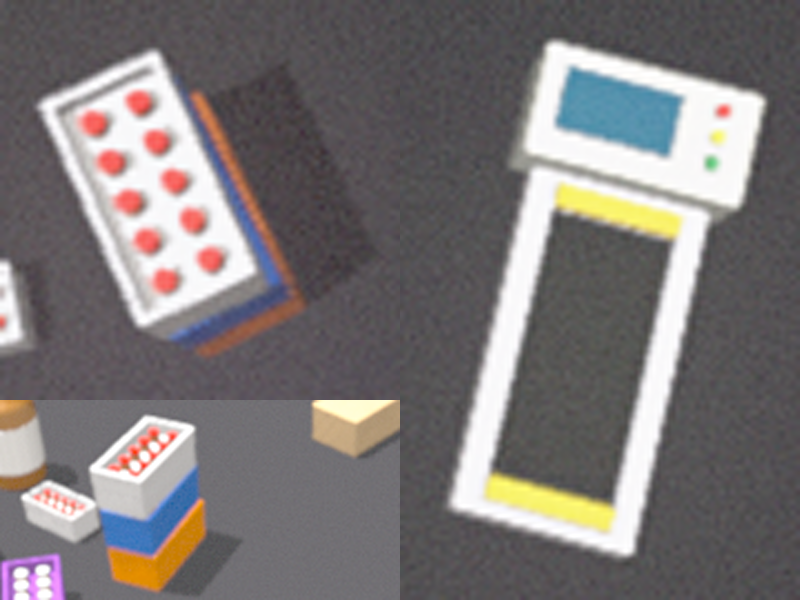

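Crop: the white tray with red caps on blue and orange is confirmed as the target. I have its rim corners and the dock plate corners. Next I compute poses.

```bash
cat > h.py <<'E'
import numpy as np, cv2
from scipy.optimize import least_squares
from rig import env, eyes
def toworld(m,uv,z):
    f=210/np.tan(np.radians(m["vfov"]/2)); uv=np.atleast_2d(np.array(uv,float)); P=m["pose"]
    d=np.c_[(uv[:,0]-m["cx"])/f,-(uv[:,1]-m["cy"])/f,-np.ones(len(uv))]@P[:3,:3].T
    return P[:3,3]+d*((z-P[2,3])/d[:,2])[:,None]
def topix(m,X):
    f=210/np.tan(np.radians(m["vfov"]/2)); P=m["pose"]; c=(np.atleast_2d(X)-P[:3,3])@P[:3,:3]
    return np.c_[m["cx"]+f*c[:,0]/-c[:,2], m["cy"]-f*c[:,1]/-c[:,2]]
def rect(W,L,B):
    """fit pose of LxB rectangle to 4 corners in order (+x+y),(-x+y),(-x-y),(+x-y)"""
    loc=np.array([[1,1],[-1,1],[-1,-1],[1,-1]])*[L/2,B/2]
    def T(p): c,s=np.cos(p[2]),np.sin(p[2]); return loc@np.array([[c,s],[-s,c]])+p[:2]
    d=W[0,:2]-W[1,:2]
    r=least_squares(lambda p:(T(p)-W[:,:2]).ravel(),[*W[:,:2].mean(0),np.arctan2(d[1],d[0])])
    e=[np.linalg.norm(W[i,:2]-W[(i+1)%4,:2])*1e3 for i in range(4)]
    print("xy mm",np.round(r.x[:2]*1e3,1),"yaw",round(np.degrees(r.x[2]),2),"edges",np.round(e,1),"res mm",np.round(r.fun*1e3,1)); return r.x
E
python3 - <<'E'
from h import *
m=eyes.camera_model("top")
c=lambda p,o:(np.array(p)+.5)/5-.5+o
# x axis = up the image (far)
w=c([(157,50),(258,270),(143,328),(40,104)],(160,165))
print("white"); rect(toworld(m,w[[3,2,1,0]],.138)[[0,1,2,3]],.112,.056)
d=c([(533-400,170),(452-400,508),(635-400,555),(709-400,215)],(385,135))
print("dock");rect(toworld(m,d,.018),.18,.09)
y=c([(558-400,209),(486-400,474),(615-400,506),(677-400,238)],(385,135))
W=toworld(m,y,.023)*1e3; print("stops in",np.round(W,1)[:,:2].tolist(),W.mean(0));
E
```

```text
white
xy mm [476.4 272.4] yaw 26.36 edges [113.4  56.3 111.8  57.4] res mm [-0.1 -0.7  0.9  0.2 -0.3 -0.1 -0.5  0.7]
dock
xy mm [ 492.  -277.4] yaw -15.09 edges [178.2  91.3 177.5  90.1] res mm [ 1.2 -0.2 -0.8 -0.6 -1.4  0.9  0.9 -0. ]
stops in [[567.8, -267.4], [433.8, -226.0], [418.2, -288.2], [553.0, -325.9]] [ 493.18408994 -276.86968352   23.        ]
```

```bash
python3 -m pendant '{"travel":[[12,-22,0],[12,-22,0],[12,-22,0],[12,-22,0],[12,-22,0],[12,-22,0],[12,-22,0],[12,-22,0],[12,-22,0],[12,-22,0],[19.6,-3.4,0],[19.6,-3.4,0],[19.6,-3.4,0],[19.6,-3.4,0],[19.6,-3.4,0],[19.6,-3.4,0],[19.6,-3.4,0],[19.6,-3.4,0],[19.6,-3.4,0],[19.6,-3.4,0]],"delta_rot":[[0,0,0.0378],[0,0,0.0378],[0,0,0.0378],[0,0,0.0378],[0,0,0.0378],[0,0,0.0378],[0,0,0.0378],[0,0,0.0378],[0,0,0.0378],[0,0,0.0378],[0,0,0.0378],[0,0,0.0378],[0,0,0.0378],[0,0,0.0378],[0,0,0.0378],[0,0,0.0378],[0,0,0.0378],[0,0,0.0378],[0,0,0.0378],[0,0,0.0378]]}' 85
python3 -m pendant '{"travel":[[0,0,0],[0,0,0],[0,0,0]],"delta_rot":[[0,0,0],[0,0,0],[0,0,0]]}'
python3 - <<'E'
from h import *
m=eyes.camera_model("wrist"); im=eyes.get_image("wrist")[:,:,::-1]
np.save("wm1.npy",m["pose"]); s=env.observe(); print(s["time_s"],s["position"],np.degrees(np.arctan2(s["tool_rot"][1][1],s["tool_rot"][0][1])),s["q"])
cv2.imwrite("pics/w1.png",im)
loc=np.array([[1,1],[-1,1],[-1,-1],[1,-1]])*[.056,.028]; a=np.radians(26.36)
R=np.array([[np.cos(a),np.sin(a)],[-np.sin(a),np.cos(a)]])
for z in (.138,.092,.046): print(z,np.round(topix(m,np.c_[loc@R+[.4764,.2724],[z]*4])).tolist())
E
```

```text
time_s: 1.77
position: [0.4771, 0.2718, 0.2309]
tool_rot: [[-0.001, -0.446, 0.895], [-0.0, 0.895, 0.446], [-1.0, 0.0, -0.001]]
ft_force: [-0.1, -0.9, 0.6]
grip_width: 0.0849
time_s: 2.02
position: [0.4756, 0.2721, 0.231]
tool_rot: [[-0.001, -0.444, 0.896], [-0.0, 0.896, 0.444], [-1.0, 0.0, -0.001]]
ft_force: [-0.5, -0.1, 1.0]
grip_width: 0.0849
2.0667 [0.47544309 0.27229696 0.23126549] 116.36586117872957 [ 1.74138628e+01  2.16144756e+01  7.46506764e+01  6.80179656e-03
  8.37720119e+01 -9.89527423e+01]
0.138 [[316.0, 284.0], [322.0, 131.0], [236.0, 131.0], [242.0, 284.0]]
0.092 [[311.0, 257.0], [315.0, 126.0], [243.0, 126.0], [247.0, 257.0]]
0.046 [[307.0, 237.0], [310.0, 122.0], [248.0, 122.0], [251.0, 237.0]]
```

View pics/w1.png

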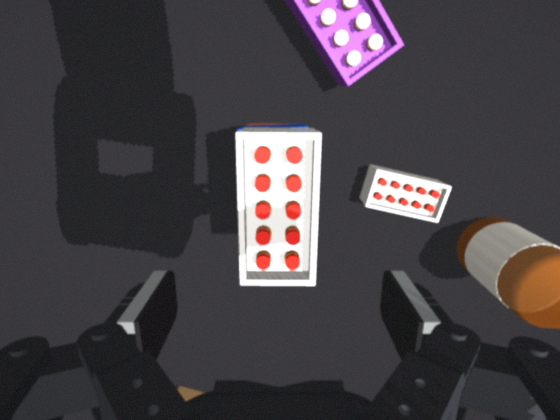

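Wrist view: white tray corners (240,285), (317,285), (321,130), (236,129) match the predicted corners to about 1 px. The small look-alike is at right. Going down.

```bash
python3 -m pendant '{"travel":[[1,0,-10],[0,0,-15],[0,0,-15],[0,0,-15],[0,0,-15],[0,0,-15],[0,0,-15],[0,0,-12],[0,0,-8],[0,0,-6],[0,0,-5],[0,0,-3],[0,0,0],[0,0,0]],"delta_rot":[[0,0,0],[0,0,0],[0,0,0],[0,0,0],[0,0,0],[0,0,0],[0,0,0],[0,0,0],[0,0,0],[0,0,0],[0,0,0],[0,0,0],[0,0,0],[0,0,0]]}' 85
python3 -m pendant '{"travel":[[0,0,0],[0,0,0],[0,0,0],[0,0,0],[0,0,0],[0,0,0],[0,0,0],[0,0,0],[0,0,0],[0,0,0]],"delta_rot":[[0,0,0],[0,0,0],[0,0,0],[0,0,0],[0,0,0],[0,0,0],[0,0,0],[0,0,0],[0,0,0],[0,0,0]]}' 50 40
```

```text
time_s: 3.23
position: [0.4774, 0.2722, 0.0976]
tool_rot: [[0.001, -0.444, 0.896], [0.0, 0.896, 0.444], [-1.0, -0.0, 0.001]]
ft_force: [0.4, -1.0, 0.1]
grip_width: 0.0848
time_s: 4.07
position: [0.4775, 0.2723, 0.0978]
tool_rot: [[0.001, -0.444, 0.896], [0.0, 0.896, 0.444], [-1.0, -0.0, 0.001]]
ft_force: [-1.8, 1.6, 5.7]
grip_width: 0.0556
```

```bash
python3 -m pendant '{"travel":[[0,0,2],[0,0,3],[0,0,5],[0,0,8],[0,0,10],[0,0,12],[0,0,10],[0,0,5],[0,0,0],[0,0,0]],"delta_rot":[[0,0,0],[0,0,0],[0,0,0],[0,0,0],[0,0,0],[0,0,0],[0,0,0],[0,0,0],[0,0,0],[0,0,0]]}'
python3 - <<'E'
from h import *
t=eyes.get_image("top")[:,:,::-1]; s=eyes.get_image("side")[:,:,::-1]
o=np.hstack([cv2.resize(t[150:250,140:240],(400,400),interpolation=2),cv2.resize(s[90:210,160:280],(400,400),interpolation=2)])
cv2.imwrite("pics/l1.png",np.clip(255*(o/255.)**.6,0,255))
E
```

```text
time_s: 4.9
position: [0.4772, 0.2721, 0.1524]
tool_rot: [[0.0, -0.444, 0.896], [0.0, 0.896, 0.444], [-1.0, -0.0, 0.0]]
ft_force: [-0.1, -1.3, -1.9]
grip_width: 0.0551[ WARN:0@2.695] global loadsave.cpp:1063 imwrite_ Unsupported depth image for selected encoder is fallbacked to CV_8U.
```

View pics/l1.png

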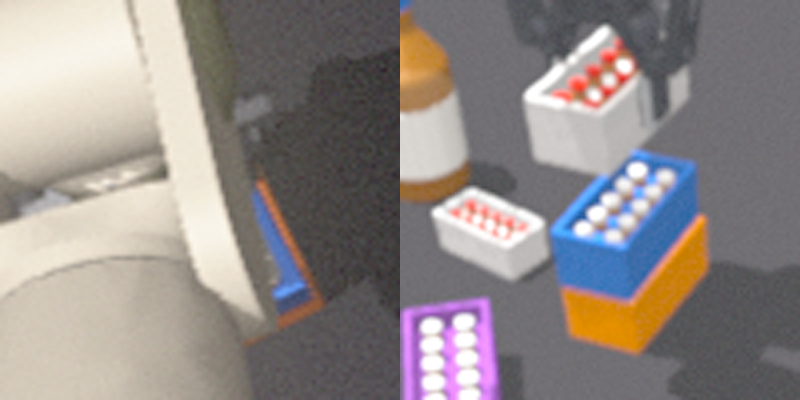

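White tray is in the grip and upright, and blue stayed on orange. Moving to the clear bench.

```bash
python3 -m pendant '{"travel":[[0,-5,0],[0,-10,0],[0,-16,0],[1,-20,0],[1,-22,0],[1,-22,0],[1,-22,0],[1,-22,0],[1,-22,0],[1,-22,0],[0,-22,0],[0,-20,0],[0,-18,0],[0,-14,0],[0,-9,0],[0,-4,0],[0,-2,0],[0,0,0],[0,0,0]],"delta_rot":[[0,0,0],[0,0,0],[0,0,0],[0,0,0],[0,0,0],[0,0,0],[0,0,0],[0,0,0],[0,0,0],[0,0,0],[0,0,0],[0,0,0],[0,0,0],[0,0,0],[0,0,0],[0,0,0],[0,0,0],[0,0,0],[0,0,0]]}'
python3 -m pendant '{"travel":[[0,0,-6],[0,0,-10],[0,0,-14],[0,0,-16],[0,0,-16],[0,0,-16],[0,0,-16],[0,0,-14],[0,0,-11],[0,0,-8],[0,0,-5],[0,0,-4],[0,0,-3],[0,0,-2],[0,0,-2],[0,0,-1],[0,0,0],[0,0,0],[0,0,0]],"delta_rot":[[0,0,0],[0,0,0],[0,0,0],[0,0,0],[0,0,0],[0,0,0],[0,0,0],[0,0,0],[0,0,0],[0,0,0],[0,0,0],[0,0,0],[0,0,0],[0,0,0],[0,0,0],[0,0,0],[0,0,0],[0,0,0],[0,0,0]]}'
```

```text
time_s: 6.58
position: [0.4842, 0.0006, 0.1523]
tool_rot: [[-0.0, -0.445, 0.896], [0.0, 0.896, 0.445], [-1.0, 0.0, 0.0]]
ft_force: [-0.1, 0.6, -2.6]
grip_width: 0.0559
time_s: 8.17
position: [0.4844, 0.0, 0.0085]
tool_rot: [[0.0, -0.444, 0.896], [-0.0, 0.896, 0.444], [-1.0, -0.0, 0.0]]
ft_force: [-0.3, -0.3, -1.9]
grip_width: 0.0557
```

```bash
python3 -m pendant '{"travel":[[0,0,-1],[0,0,-0.7],[0,0,-0.5],[0,0,-0.3],[0,0,0],[0,0,0]],"delta_rot":[[0,0,0],[0,0,0],[0,0,0],[0,0,0],[0,0,0],[0,0,0]]}'
```

```text
time_s: 8.67
position: [0.4843, 0.0001, 0.0059]
tool_rot: [[-0.0, -0.444, 0.896], [-0.0, 0.896, 0.444], [-1.0, -0.0, -0.0]]
ft_force: [-1.2, 0.3, -1.4]
grip_width: 0.0558
```

```bash
python3 -m pendant '{"travel":[[0,0,-0.5],[0,0,0],[0,0,0]],"delta_rot":[[0,0,0],[0,0,0],[0,0,0]]}'; python3 -m pendant '{"travel":[[0,0,-0.5],[0,0,0],[0,0,0]],"delta_rot":[[0,0,0],[0,0,0],[0,0,0]]}'
```

```text
time_s: 8.92
position: [0.4843, 0.0001, 0.0058]
tool_rot: [[0.0, -0.444, 0.896], [-0.0, 0.896, 0.444], [-1.0, -0.0, 0.0]]
ft_force: [-3.1, 0.5, 6.2]
grip_width: 0.0553
time_s: 9.17
position: [0.4843, 0.0001, 0.0058]
tool_rot: [[0.001, -0.444, 0.896], [-0.0, 0.896, 0.444], [-1.0, -0.001, 0.0]]
ft_force: [-4.5, 0.3, 13.3]
grip_width: 0.0561
```

Contact at z = 5.8 mm. Release, rise, and return above the stack.

```bash
python3 -m pendant '{"travel":[[0,0,0.7],[0,0,0],[0,0,0],[0,0,0],[0,0,0],[0,0,0]],"delta_rot":[[0,0,0],[0,0,0],[0,0,0],[0,0,0],[0,0,0],[0,0,0]]}' 85
python3 -m pendant '{"travel":[[0,0,5],[0,0,12],[0,0,18],[0,0,22],[0,0,22],[0,0,22],[0,0,22],[0,0,22],[0,0,20],[0,0,10],[0,0,5]],"delta_rot":[[0,0,0],[0,0,0],[0,0,0],[0,0,0],[0,0,0],[0,0,0],[0,0,0],[0,0,0],[0,0,0],[0,0,0],[0,0,0]]}'
python3 -m pendant '{"travel":[[-0.5,10,0],[-0.5,20,0],[-0.5,25,0],[-0.5,25,0],[-0.5,25,0],[-0.5,25,0],[-0.5,25,0],[-0.5,25,0],[-0.5,25,0],[-0.5,25,0],[-0.5,20,0],[-0.5,13,0],[-0.5,6,0],[-0.5,3,0],[0,0,0],[0,0,0],[0,0,0]],"delta_rot":[[0,0,0],[0,0,0],[0,0,0],[0,0,0],[0,0,0],[0,0,0],[0,0,0],[0,0,0],[0,0,0],[0,0,0],[0,0,0],[0,0,0],[0,0,0],[0,0,0],[0,0,0],[0,0,0],[0,0,0]]}'
python3 - <<'E'
from h import *
m=eyes.camera_model("wrist"); im=eyes.get_image("wrist")[:,:,::-1]
np.save("wm2.npy",m["pose"]); s=env.observe(); print(s["time_s"],s["position"])
cv2.imwrite("pics/w2full.png",im)
o=cv2.resize(im[80:280,180:380],(600,600),interpolation=2); o=np.clip(255*(o/255.)**.7,0,255).astype(np.uint8); cv2.imwrite("pics/w2.png",o)
E
```

```text
time_s: 9.67
position: [0.4843, 0.0001, 0.0054]
tool_rot: [[-0.0, -0.444, 0.896], [0.0, 0.896, 0.444], [-1.0, 0.0, -0.0]]
ft_force: [-0.1, -0.1, -0.3]
grip_width: 0.0853
time_s: 10.58
position: [0.4847, 0.0001, 0.1874]
tool_rot: [[0.003, -0.444, 0.896], [-0.001, 0.896, 0.444], [-1.0, -0.002, 0.002]]
ft_force: [-0.1, 0.4, 0.9]
grip_width: 0.0852
time_s: 12.0
position: [0.4775, 0.2713, 0.1855]
tool_rot: [[-0.0, -0.443, 0.896], [-0.0, 0.896, 0.443], [-1.0, -0.0, -0.0]]
ft_force: [-0.4, -0.3, -0.4]
grip_width: 0.085
12.05 [0.47750024 0.27133087 0.18557359]
```

View pics/w2.png

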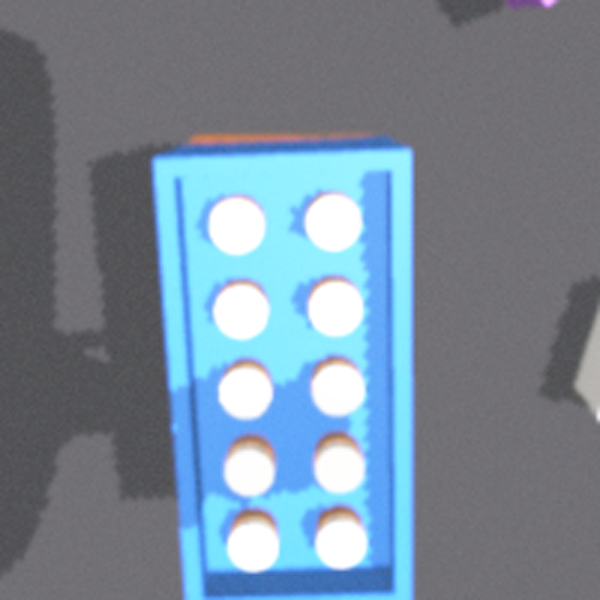

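Blue tray rim: near corners in crop at (153,160) and (412,150), left edge through (185,600), right edge at x≈412. It is slightly turned relative to my tool.

Run:
```python
from h import *
m=eyes.camera_model("wrist"); m["pose"]=np.load("wm2.npy")
c=lambda p,o=(180,80):(np.array(p)+.5)/3-.5+o
W=toworld(m,c([(153,160),(412,150),(185,600),(413,600)]),.092)*1e3
W=W[:,:2]; print(W.round(1))
ang=lambda a,b:np.degrees(np.arctan2(*(b-a)[::-1]))
print("width",np.linalg.norm(W[0]-W[1]),"yaws L,R",ang(W[0],W[2]),ang(W[1],W[3]),"short edge",ang(W[0],W[1])-90)
yaw=np.radians((ang(W[0],W[2])+ang(W[1],W[3])+ang(W[0],W[1])-90)/3)
print("yaw",np.degrees(yaw),"centre",(W[0]+W[1])/2+56*np.array([np.cos(yaw),np.sin(yaw)]))
im=cv2.imread("pics/w2full.png").astype(int); b=(im[:,:,0]>im[:,:,2]+40)&(im[:,:,0]>90)
r=np.where(b[:330,240:310].any(1))[0]; print(r.max()); 
for x in (250,275,300): print(x,np.where(b[:,x])[0].max())
```

```text
[[443.2 218.7]
 [416.2 268.6]
 [538.3 269.7]
 [513.2 320.7]]
width 56.75919457970609 yaws L,R 28.196410958784334 28.249713923426707 short edge 28.42627133227323
yaw 28.290798738161424 centre [479.02520214 270.2305833 ]
286
250 285
275 285
300 284
```

Blue tray: centre (479.0, 270.2), yaw 28.3°, sizes agree with 56 and 112 mm. Correct, descend, grip.

```bash
python3 -m pendant '{"travel":[[0.8,-0.6,-10],[0.7,-0.5,-15],[0,0,-15],[0,0,-15],[0,0,-15],[0,0,-15],[0,0,-15],[0,0,-12],[0,0,-8],[0,0,-6],[0,0,-4],[0,0,-3],[0,0,0],[0,0,0]],"delta_rot":[[0,0,0.017],[0,0,0.017],[0,0,0],[0,0,0],[0,0,0],[0,0,0],[0,0,0],[0,0,0],[0,0,0],[0,0,0],[0,0,0],[0,0,0],[0,0,0],[0,0,0]]}' 85
python3 -m pendant '{"travel":[[0,0,0],[0,0,0],[0,0,0],[0,0,0],[0,0,0],[0,0,0],[0,0,0],[0,0,0],[0,0,0]],"delta_rot":[[0,0,0],[0,0,0],[0,0,0],[0,0,0],[0,0,0],[0,0,0],[0,0,0],[0,0,0],[0,0,0]]}' 50 40
python3 -m pendant '{"travel":[[0,0,1],[0,0,2],[0,0,4],[0,0,8],[0,0,10],[0,0,14],[0,0,16],[0,0,16],[0,0,14],[0,0,10],[0,0,5],[0,0,0],[0,0,0]],"delta_rot":[[0,0,0],[0,0,0],[0,0,0],[0,0,0],[0,0,0],[0,0,0],[0,0,0],[0,0,0],[0,0,0],[0,0,0],[0,0,0],[0,0,0],[0,0,0]]}'
```

```text
time_s: 13.22
position: [0.479, 0.271, 0.0528]
tool_rot: [[0.001, -0.474, 0.88], [0.0, 0.88, 0.474], [-1.0, -0.0, 0.001]]
ft_force: [0.1, 0.4, -0.1]
grip_width: 0.0849
time_s: 13.97
position: [0.4791, 0.271, 0.053]
tool_rot: [[0.001, -0.474, 0.88], [0.0, 0.88, 0.474], [-1.0, -0.0, 0.001]]
ft_force: [-0.4, -0.3, 5.1]
grip_width: 0.0556
time_s: 15.05
position: [0.4786, 0.2709, 0.1523]
tool_rot: [[-0.0, -0.474, 0.88], [-0.0, 0.88, 0.474], [-1.0, 0.0, -0.0]]
ft_force: [-0.0, 0.1, -3.3]
grip_width: 0.0556
```

```bash
python3 -m pendant '{"travel":[[0.5,-5,0],[0.5,-10,0],[0.5,-16,0],[0.5,-21,0],[0.5,-24,0],[0.5,-24,0],[0.5,-24,0],[0.5,-24,0],[0.5,-24,0],[0.5,-24,0],[0.5,-24,0],[0.5,-24,0],[0.5,-24,0],[0.5,-24,0],[0.5,-24,0],[0.5,-24,0],[0.5,-24,0],[0.5,-24,0],[0.5,-24,0],[0.5,-24,0]],"delta_rot":[[0,0,-0.027],[0,0,-0.027],[0,0,-0.027],[0,0,-0.027],[0,0,-0.027],[0,0,-0.027],[0,0,-0.027],[0,0,-0.027],[0,0,-0.027],[0,0,-0.027],[0,0,-0.027],[0,0,-0.027],[0,0,-0.027],[0,0,-0.027],[0,0,-0.027],[0,0,-0.027],[0,0,-0.027],[0,0,-0.027],[0,0,-0.027],[0,0,-0.027]]}'
python3 -m pendant '{"travel":[[0.5,-24,0],[0.5,-24,0],[0.5,-20,0],[0.5,-16,0],[0.5,-12,0],[0.5,-8,0],[0.5,-5,0],[0.5,-3,0],[0,0,0],[0,0,0],[0,0,0]],"delta_rot":[[0,0,-0.027],[0,0,-0.027],[0,0,-0.027],[0,0,-0.027],[0,0,-0.027],[0,0,-0.027],[0,0,-0.027],[0,0,-0.027],[0,0,0],[0,0,0],[0,0,0]]}'
python3 - <<'E'
from h import *
m=eyes.camera_model("wrist"); im=eyes.get_image("wrist")[:,:,::-1]; t=eyes.get_image("top")[:,:,::-1]
np.save("wm3.npy",m["pose"]); s=env.observe(); print(s["time_s"],s["position"])
cv2.imwrite("pics/w3full.png",im); cv2.imwrite("pics/t3.png",t)
o=np.zeros((420,800,3),np.uint8); o[:,:560]=im; o[:,560:]=t[80:290,380:500].repeat(2,0).repeat(2,1); cv2.imwrite("pics/w3.png",np.clip(255*(o/255.)**.7,0,255).astype(np.uint8))
E
```

```text
time_s: 16.72
position: [0.4879, -0.1668, 0.152]
tool_rot: [[-0.001, 0.049, 0.999], [0.0, 0.999, -0.049], [-1.0, 0.0, -0.001]]
ft_force: [0.8, 0.1, -2.1]
grip_width: 0.0556
time_s: 17.63
position: [0.4929, -0.2763, 0.1526]
tool_rot: [[-0.0, 0.258, 0.966], [0.0, 0.966, -0.258], [-1.0, 0.0, -0.0]]
ft_force: [-0.2, -0.5, -2.9]
grip_width: 0.056
17.7333 [ 0.49287883 -0.27646013  0.15260487]
```

View pics/w3.png

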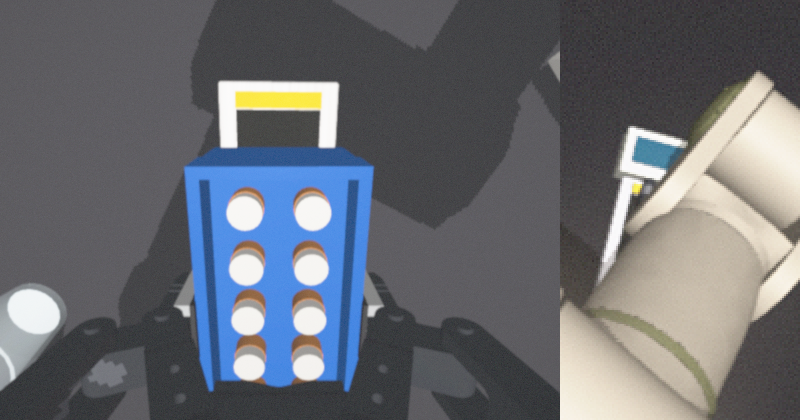

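Wrist: the dock plate's near end is visible at (219,82)–(338,83), with the yellow stop's inner edge at row ~109. Held tray rim corners are at (185,168) and (374,166). I'll compute the relative offset.

Run:
```python
from h import *
m=eyes.camera_model("wrist"); m["pose"]=np.load("wm3.npy")
im=cv2.imread("pics/w3full.png").astype(int); g=im.min(2)
for r in (95,110,125,140): 
    row=np.where(im[r,200:360].min(1)>110)[0]+200; print(r,row.min(),row.max(),end="; ")
for c in (230,280,330):
    col=np.where(im[60:140,c].max(1)>110)[0]+60; print(c,col.min(),col.max(),end="; ")
ye=[np.where((im[60:140,c,2]>120)&(im[60:140,c,0]<90))[0]+60 for c in (245,280,315)]; print([(y.min(),y.max()) for y in ye])
ang=lambda a,b:np.degrees(np.arctan2(*(b-a)[::-1]))
D=toworld(m,[(218.7,81),(338.5,82.5)],.018)[:,:2]*1e3; T=toworld(m,[(185,167),(374,166)],.1916)[:,:2]*1e3
for n,W,h in (("dock",D,90),("tray",T,56)):
    y=np.radians(ang(W[0],W[1])-90); print(n,W.round(1).tolist(),"w",np.linalg.norm(W[1]-W[0]).round(1),"yaw",np.degrees(y).round(2),"centre",(W.mean(0)+h*np.array([np.cos(y),np.sin(y)])).round(1))
```

```text
95 218 338; 110 219 337; 125 219 336; 140 220 335; 230 81 139; 280 81 110; 330 82 139; [(np.int64(92), np.int64(106)), (np.int64(93), np.int64(106)), (np.int64(93), np.int64(107))]
dock [[396.7, -296.7], [420.7, -211.2]] w 88.7 yaw -15.66 centre [ 495.4 -278.2]
tray [[431.5, -289.2], [445.8, -234.9]] w 56.2 yaw -14.69 centre [ 492.8 -276.2]
```

```bash
python3 -m pendant '{"travel":[[0.5,-0.6,-5],[0.5,-0.6,-10],[0,0,-14],[0,0,-16],[0,0,-16],[0,0,-16],[0,0,-14],[0,0,-12],[0,0,-7],[0,0,-5],[0,0,0],[0,0,0],[0,0,0]],"delta_rot":[[0,0,-0.003],[0,0,-0.003],[0,0,0],[0,0,0],[0,0,0],[0,0,0],[0,0,0],[0,0,0],[0,0,0],[0,0,0],[0,0,0],[0,0,0],[0,0,0]]}'
python3 - <<'E'
from h import *
m=eyes.camera_model("wrist"); im=eyes.get_image("wrist")[:,:,::-1]
np.save("wm4.npy",m["pose"]); s=env.observe(); print(s["time_s"],s["position"])
cv2.imwrite("pics/w4full.png",im)
o=cv2.resize(im[30:230,150:410],(780,600),interpolation=2); cv2.imwrite("pics/w4.png",np.clip(255*(o/255.)**.7,0,255).astype(np.uint8))
E
```

```text
time_s: 18.82
position: [0.4941, -0.2784, 0.0381]
tool_rot: [[0.001, 0.265, 0.964], [-0.001, 0.964, -0.265], [-1.0, -0.001, 0.001]]
ft_force: [0.1, 0.2, -2.4]
grip_width: 0.0555
18.8667 [ 0.49412463 -0.278436    0.03819467]
```

View pics/w4.png

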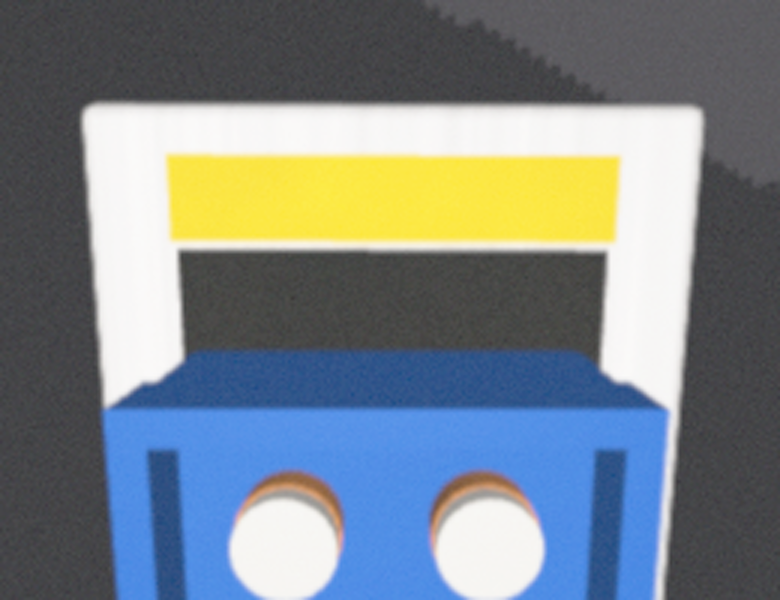

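Run:
```python
from h import *
m=eyes.camera_model("wrist"); m["pose"]=np.load("wm4.npy")
c=lambda p:(np.array(p)+.5)/3-.5+np.array([150,30])
a=np.radians(-15.4); R=np.array([[np.cos(a),-np.sin(a)],[np.sin(a),np.cos(a)]])
ref=np.array([494.1,-278.4])
for n,p,z in (("plate near",[(82,104),(703,106)],.018),("stop inner top",[(170,242),(617,242)],.023),("bay lo",[(180,250),(607,250)],.018),("bay hi",[(185,360),(603,360)],.018),("plate sides",[(103,400),(684,400)],.018),("tray bottom",[(192,350),(583,350)],.0312),("tray rim",[(104,408),(668,408)],.0772)):
    print(n,((toworld(m,c(p),z)[:,:2]*1e3-ref)@R).round(1).tolist())
```

```text
plate near [[-89.3, -44.1], [-89.0, 44.8]]
stop inner top [[-70.4, -31.7], [-70.4, 32.6]]
bay lo [[-69.1, -31.2], [-69.1, 32.3]]
bay hi [[-52.8, -31.4], [-52.8, 32.7]]
plate sides [[-46.6, -44.5], [-46.7, 45.6]]
tray bottom [[-56.1, -27.8], [-56.1, 27.1]]
tray rim [[-56.4, -28.5], [-56.4, 27.3]]
```

The tray is about 1 mm off in both dock axes and the yaw matches. Correct and set down gently.

```bash
python3 -m pendant '{"travel":[[0.6,0.4,-2],[0.6,0.3,-3],[0,0,-3],[0,0,-2],[0,0,-1],[0,0,-1],[0,0,0],[0,0,0],[0,0,0]],"delta_rot":[[0,0,0],[0,0,0],[0,0,0],[0,0,0],[0,0,0],[0,0,0],[0,0,0],[0,0,0],[0,0,0]]}'
python3 -m pendant '{"travel":[[0,0,-0.5],[0,0,-0.5],[0,0,0],[0,0,0]],"delta_rot":[[0,0,0],[0,0,0],[0,0,0],[0,0,0]]}'
```

```text
time_s: 19.62
position: [0.495, -0.2775, 0.0256]
tool_rot: [[0.0, 0.265, 0.964], [-0.0, 0.964, -0.265], [-1.0, -0.0, 0.0]]
ft_force: [-0.4, -0.1, -2.6]
grip_width: 0.0555
time_s: 19.95
position: [0.4951, -0.2776, 0.025]
tool_rot: [[0.0, 0.265, 0.964], [-0.0, 0.964, -0.265], [-1.0, -0.0, 0.001]]
ft_force: [-1.4, 1.3, 4.0]
grip_width: 0.0558
```

```bash
python3 -m pendant '{"travel":[[0,0,-0.3],[0,0,0],[0,0,0],[0,0,0],[0,0,0],[0,0,0]],"delta_rot":[[0,0,0],[0,0,0],[0,0,0],[0,0,0],[0,0,0],[0,0,0]]}' 85
python3 -m pendant '{"travel":[[0,0,5],[0,0,12],[0,0,18],[0,0,22],[0,0,24],[0,0,24],[0,0,22],[0,0,18],[0,0,10],[0,0,5],[0,0,0],[0,0,0]],"delta_rot":[[0,0,0],[0,0,0],[0,0,0],[0,0,0],[0,0,0],[0,0,0],[0,0,0],[0,0,0],[0,0,0],[0,0,0],[0,0,0],[0,0,0]]}'
python3 - <<'E'
from h import *
m=eyes.camera_model("wrist"); im=eyes.get_image("wrist")[:,:,::-1]
np.save("wm5.npy",m["pose"]); s=env.observe(); print(s["time_s"],s["position"])
cv2.imwrite("pics/w5full.png",im)
o=cv2.resize(im[60:300,160:420],(650,600),interpolation=2); cv2.imwrite("pics/w5.png",np.clip(255*(o/255.)**.7,0,255).astype(np.uint8))
E
```

```text
time_s: 20.45
position: [0.495, -0.2775, 0.0242]
tool_rot: [[-0.0, 0.265, 0.964], [-0.0, 0.964, -0.265], [-1.0, -0.0, -0.0]]
ft_force: [-0.2, -0.0, -0.8]
grip_width: 0.0851
time_s: 21.45
position: [0.4947, -0.2773, 0.1834]
tool_rot: [[-0.001, 0.265, 0.964], [0.001, 0.964, -0.265], [-1.0, 0.001, -0.001]]
ft_force: [-0.5, -0.3, 0.1]
grip_width: 0.085
21.5 [ 0.49466426 -0.2772042   0.18305166]
```

View pics/w5.png

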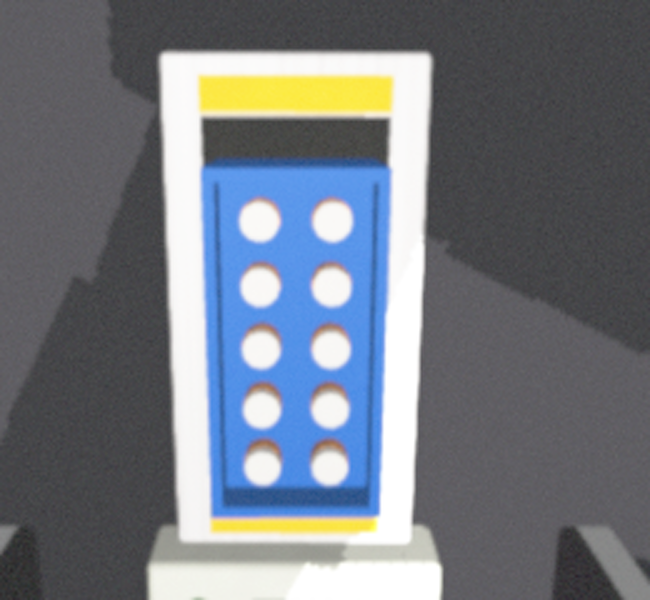

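Run:
```python
from h import *
m=eyes.camera_model("wrist"); m["pose"]=np.load("wm5.npy")
c=lambda p:(np.array(p)+.5)/2.5-.5+np.array([160,60])
# order (+x+y),(-x+y),(-x-y),(+x-y); image right=+y, down=+x
rect(toworld(m,c([(379,516),(392,168),(203,168),(212,516)]),.064),.112,.056)
rect(toworld(m,c([(411,542),(432,53),(159,53),(180,542)]),.018),.18,.09)
```

```text
xy mm [ 494.7 -277.7] yaw -15.66 edges [111.5  54.9 111.5  54.7] res mm [ 0.5  0.6  0.   0.5 -0.5 -0.5 -0.  -0.6]
xy mm [ 494.9 -278. ] yaw -15.42 edges [179.2  89.8 179.1  89.9] res mm [ 0.4 -0.  -0.4  0.2 -0.4  0.   0.4 -0.2]
```

Docked tray is within 0.3 mm and 0.25° of the dock. Now look at orange from above.

```bash
python3 -m pendant '{"travel":[[-0.9,10,0],[-0.9,20,0],[-0.9,30,0],[-0.9,32,0],[-0.9,32,0],[-0.9,32,0],[-0.9,32,0],[-0.9,32,0],[-0.9,32,0],[-0.9,32,0],[-0.9,32,0],[-0.9,32,0],[-0.9,32,0],[-0.9,32,0],[-0.9,32,0],[-0.9,32,0],[-0.9,32,0],[-0.9,25,0],[-0.9,15,0],[0,0,0]],"delta_rot":[[0,0,0.0398],[0,0,0.0398],[0,0,0.0398],[0,0,0.0398],[0,0,0.0398],[0,0,0.0398],[0,0,0.0398],[0,0,0.0398],[0,0,0.0398],[0,0,0.0398],[0,0,0.0398],[0,0,0.0398],[0,0,0.0398],[0,0,0.0398],[0,0,0.0398],[0,0,0.0398],[0,0,0.0398],[0,0,0.0398],[0,0,0.0398],[0,0,0]]}'
python3 -m pendant '{"travel":[[0,0,-12],[0,0,-20],[0,0,-10],[0,0,0],[0,0,0],[0,0,0]],"delta_rot":[[0,0,0],[0,0,0],[0,0,0],[0,0,0],[0,0,0],[0,0,0]]}'
python3 - <<'E'
from h import *
m=eyes.camera_model("wrist"); im=eyes.get_image("wrist")[:,:,::-1]
np.save("wm6.npy",m["pose"]); s=env.observe(); print(s["time_s"],s["position"])
cv2.imwrite("pics/w6full.png",im)
o=cv2.resize(im[80:320,160:420],(650,600),interpolation=2); cv2.imwrite("pics/w6.png",np.clip(255*(o/255.)**.7,0,255).astype(np.uint8))
E
```

```text
time_s: 23.17
position: [0.477, 0.2729, 0.1829]
tool_rot: [[-0.002, -0.473, 0.881], [-0.0, 0.881, 0.473], [-1.0, 0.001, -0.002]]
ft_force: [-0.1, 0.6, 0.2]
grip_width: 0.0849
time_s: 23.67
position: [0.4784, 0.2702, 0.1429]
tool_rot: [[0.001, -0.469, 0.883], [0.0, 0.883, 0.469], [-1.0, -0.0, 0.001]]
ft_force: [-0.0, 0.3, 0.9]
grip_width: 0.0848
23.7167 [0.4784168  0.27035628 0.14305573]
```

View pics/w6.png

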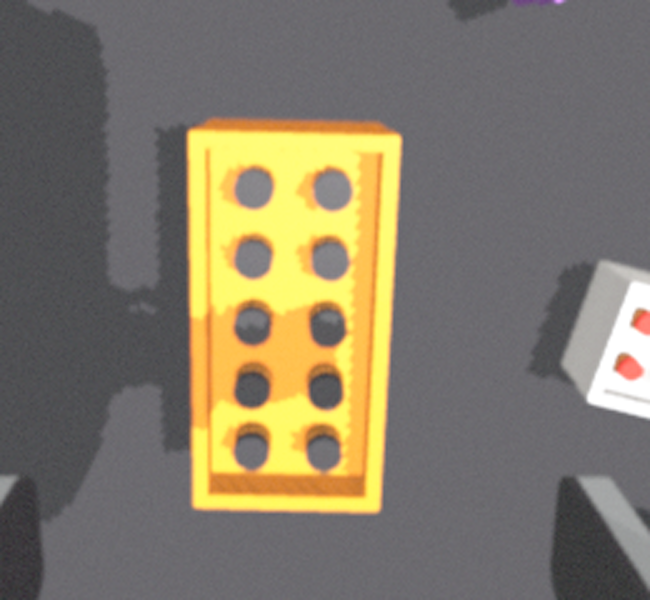

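Orange rim corners in crop: (188,129), (401,134), (381,512), (193,508).

Run:
```python
from h import *
m=eyes.camera_model("wrist"); m["pose"]=np.load("wm6.npy")
c=lambda p:(np.array(p)+.5)/2.5-.5+np.array([160,80])
rect(toworld(m,c([(381,512),(401,134),(188,129),(193,508)]),.046),.112,.056)
```

```text
xy mm [481.8 269.4] yaw 26.67 edges [113.4  56.8 113.3  57.3] res mm [-0.4 -1.   0.7 -0.1  0.5  0.7 -0.8  0.3]
```

```bash
python3 -m pendant '{"travel":[[0,-10,0],[0,-20,0],[0.5,-25,0],[0.5,-25,0],[0.5,-25,0],[0.5,-25,0],[0.5,-25,0],[0.5,-25,0],[0.5,-25,0],[0.5,-25,0],[0.5,-20,0],[0.5,-12,0],[0.5,-6,0],[0,-2,0],[0,0,0],[0,0,0],[0,0,0]],"delta_rot":[[0,0,0],[0,0,0],[0,0,0],[0,0,0],[0,0,0],[0,0,0],[0,0,-0.01],[0,0,-0.01],[0,0,-0.01],[0,0,0],[0,0,0],[0,0,0],[0,0,0],[0,0,0],[0,0,0],[0,0,0],[0,0,0]]}'
python3 - <<'E'
from h import *
m=eyes.camera_model("wrist"); im=eyes.get_image("wrist")[:,:,::-1]
np.save("wm7.npy",m["pose"]); s=env.observe(); print(s["time_s"],s["position"],np.degrees(np.arctan2(s["tool_rot"][1][1],s["tool_rot"][0][1]))-90)
cv2.imwrite("pics/w7full.png",im)
o=cv2.resize(im[80:320,160:420],(650,600),interpolation=2); cv2.imwrite("pics/w7.png",np.clip(255*(o/255.)**.7,0,255).astype(np.uint8))
E
```

```text
time_s: 25.13
position: [0.4833, 0.0013, 0.1422]
tool_rot: [[-0.0, -0.444, 0.896], [0.0, 0.896, 0.444], [-1.0, 0.0, -0.0]]
ft_force: [0.2, -0.2, -0.3]
grip_width: 0.0851
25.1833 [0.48335125 0.00126329 0.14221986] 26.333318874239453
```

View pics/w7.png

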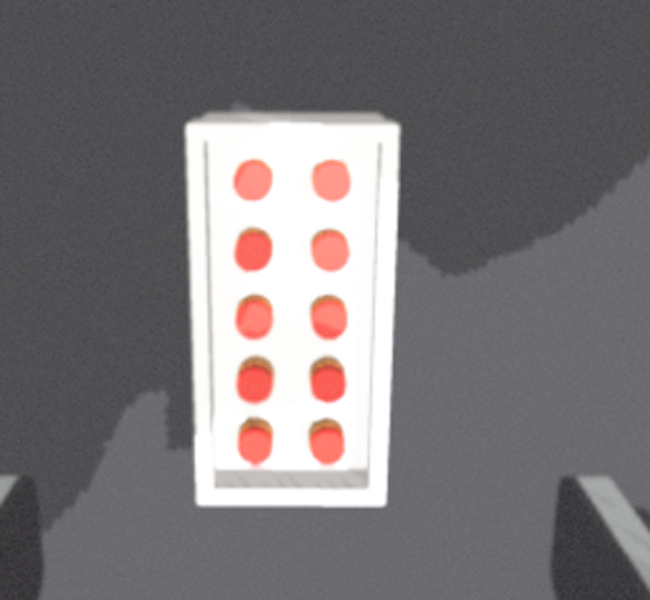

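White tray corners in crop: (186,124), (400,125), (386,506), (196,505).

Run:
```python
from h import *
m=eyes.camera_model("wrist"); m["pose"]=np.load("wm7.npy")
c=lambda p:(np.array(p)+.5)/2.5-.5+np.array([160,80])
rect(toworld(m,c([(386,506),(400,125),(186,124),(196,505)]),.046),.112,.056)
```

```text
xy mm [ 4.848e+02 -1.000e-01] yaw 25.92 edges [113.3  56.8 113.2  57.7] res mm [-0.2 -1.   0.8 -0.1  0.4  0.6 -1.   0.5]
```

```bash
python3 -m pendant '{"travel":[[0.6,-0.7,-10],[0.6,-0.6,-15],[0,0,-16],[0,0,-16],[0,0,-16],[0,0,-15],[0,0,-13],[0,0,-11],[0,0,-9],[0,0,-6],[0,0,-5],[0,0,-3],[0,0,0],[0,0,0]],"delta_rot":[[0,0,0],[0,0,0],[0,0,0],[0,0,0],[0,0,0],[0,0,0],[0,0,0],[0,0,0],[0,0,0],[0,0,0],[0,0,0],[0,0,0],[0,0,0],[0,0,0]]}' 85
python3 -m pendant '{"travel":[[0,0,0],[0,0,0],[0,0,0],[0,0,0],[0,0,0],[0,0,0],[0,0,0],[0,0,0],[0,0,0]],"delta_rot":[[0,0,0],[0,0,0],[0,0,0],[0,0,0],[0,0,0],[0,0,0],[0,0,0],[0,0,0],[0,0,0]]}' 50 40
python3 -m pendant '{"travel":[[0,0,1],[0,0,2],[0,0,4],[0,0,8],[0,0,12],[0,0,16],[0,0,18],[0,0,18],[0,0,16],[0,0,10],[0,0,5],[0,0,0],[0,0,0]],"delta_rot":[[0,0,0],[0,0,0],[0,0,0],[0,0,0],[0,0,0],[0,0,0],[0,0,0],[0,0,0],[0,0,0],[0,0,0],[0,0,0],[0,0,0],[0,0,0]]}'
```

```text
time_s: 26.35
position: [0.4848, -0.0008, 0.0074]
tool_rot: [[0.0, -0.443, 0.897], [-0.0, 0.897, 0.443], [-1.0, -0.0, 0.0]]
ft_force: [0.1, 1.1, 0.4]
grip_width: 0.0851
time_s: 27.1
position: [0.4848, -0.0008, 0.0077]
tool_rot: [[0.001, -0.442, 0.897], [-0.0, 0.897, 0.442], [-1.0, -0.0, 0.001]]
ft_force: [-2.0, -0.0, 6.2]
grip_width: 0.0555
time_s: 28.18
position: [0.4844, -0.0007, 0.1171]
tool_rot: [[-0.0, -0.443, 0.897], [0.0, 0.897, 0.443], [-1.0, 0.0, -0.0]]
ft_force: [-0.2, 0.3, -2.7]
grip_width: 0.0554
```

```bash
python3 -m pendant '{"travel":[[0,5,0],[0,10,0],[0,15,0],[-0.3,20,0],[-0.3,22,0],[-0.3,22,0],[-0.3,22,0],[-0.3,22,0],[-0.3,22,0],[-0.3,22,0],[-0.3,22,0],[-0.3,20,0],[-0.3,17,0],[-0.3,13,0],[0,9,0],[0,5,0],[0,2,0],[0,0.2,0],[0,0,0],[0,0,0]],"delta_rot":[[0,0,0],[0,0,0],[0,0,0],[0,0,0],[0,0,0.013],[0,0,0],[0,0,0],[0,0,0],[0,0,0],[0,0,0],[0,0,0],[0,0,0],[0,0,0],[0,0,0],[0,0,0],[0,0,0],[0,0,0],[0,0,0],[0,0,0],[0,0,0]]}'
python3 -m pendant '{"travel":[[0,0,-4],[0,0,-8],[0,0,-12],[0,0,-12],[0,0,-8],[0,0,-5],[0,0,-4],[0,0,-3],[0,0,-2],[0,0,-1],[0,0,0],[0,0,0],[0,0,0]],"delta_rot":[[0,0,0],[0,0,0],[0,0,0],[0,0,0],[0,0,0],[0,0,0],[0,0,0],[0,0,0],[0,0,0],[0,0,0],[0,0,0],[0,0,0],[0,0,0]]}'
```

```text
time_s: 29.85
position: [0.4814, 0.2688, 0.1172]
tool_rot: [[-0.0, -0.453, 0.891], [-0.0, 0.891, 0.453], [-1.0, -0.0, -0.0]]
ft_force: [-0.9, -0.6, -2.8]
grip_width: 0.0555
time_s: 30.93
position: [0.4814, 0.2695, 0.0585]
tool_rot: [[0.001, -0.454, 0.891], [0.0, 0.891, 0.454], [-1.0, -0.0, 0.001]]
ft_force: [0.9, -0.4, -2.3]
grip_width: 0.0554
```

```bash
python3 -m pendant '{"travel":[[0,0,-1],[0,0,-1],[0,0,-1],[0,0,-0.7],[0,0,-0.5],[0,0,-0.3],[0,0,0],[0,0,0],[0,0,0]],"delta_rot":[[0,0,0],[0,0,0],[0,0,0],[0,0,0],[0,0,0],[0,0,0],[0,0,0],[0,0,0],[0,0,0]]}'
python3 -m pendant '{"travel":[[0,0,-0.4],[0,0,-0.3],[0,0,0],[0,0,0]],"delta_rot":[[0,0,0],[0,0,0],[0,0,0],[0,0,0]]}'
```

```text
time_s: 31.68
position: [0.4813, 0.2694, 0.0537]
tool_rot: [[0.0, -0.454, 0.891], [0.0, 0.891, 0.454], [-1.0, -0.0, 0.0]]
ft_force: [0.1, 0.5, -0.9]
grip_width: 0.0551
time_s: 32.02
position: [0.4813, 0.2694, 0.0537]
tool_rot: [[0.001, -0.454, 0.891], [0.0, 0.891, 0.454], [-1.0, -0.0, 0.001]]
ft_force: [-2.3, -0.3, 4.8]
grip_width: 0.0555
```

Contact. Release, rise and back away for a check.

```bash
python3 -m pendant '{"travel":[[0,0,0.3],[0,0,0],[0,0,0],[0,0,0],[0,0,0],[0,0,0]],"delta_rot":[[0,0,0],[0,0,0],[0,0,0],[0,0,0],[0,0,0],[0,0,0]]}' 85
python3 -m pendant '{"travel":[[0,0,5],[0,0,12],[0,0,18],[0,0,22],[0,0,24],[0,0,24],[0,0,18],[0,0,10],[0,0,5],[0,0,0],[0,0,0],[0,0,0]],"delta_rot":[[0,0,0],[0,0,0],[0,0,0],[0,0,0],[0,0,0],[0,0,0],[0,0,0],[0,0,0],[0,0,0],[0,0,0],[0,0,0],[0,0,0]]}'
python3 - <<'E'
from h import *
m=eyes.camera_model("wrist"); im=eyes.get_image("wrist")[:,:,::-1]; np.save("wm8.npy",m["pose"]); cv2.imwrite("pics/w8full.png",im); print(env.observe()["position"])
E
python3 -m pendant '{"travel":[[-3,-10,0],[-5,-20,0],[-5,-30,0],[-5,-30,0],[-5,-30,0],[-5,-30,0],[-5,-30,0],[-5,-30,0],[-5,-20,0],[-2,-10,0],[0,0,0],[0,0,0]],"delta_rot":[[0,0,0],[0,0,0],[0,0,0],[0,0,0],[0,0,0],[0,0,0],[0,0,0],[0,0,0],[0,0,0],[0,0,0],[0,0,0],[0,0,0]]}'
python3 - <<'E'
from h import *
t=eyes.get_image("top")[:,:,::-1]; s=eyes.get_image("side")[:,:,::-1]; cv2.imwrite("pics/t9.png",t); cv2.imwrite("pics/s9.png",s)
w=cv2.imread("pics/w8full.png"); r=lambda a:cv2.resize(a,(400,300),interpolation=2)
o=np.vstack([np.hstack([r(w[90:255,170:390]),r(t[160:235,150:250])]),np.hstack([r(s[115:220,160:300]),r(s)])])
cv2.imwrite("pics/fin.png",np.clip(255*(o/255.)**.7,0,255).astype(np.uint8)); print(env.observe()["time_s"])
E
```

```text
time_s: 32.52
position: [0.4814, 0.2694, 0.0533]
tool_rot: [[0.0, -0.454, 0.891], [0.0, 0.891, 0.454], [-1.0, -0.0, 0.0]]
ft_force: [-0.3, -0.4, -0.9]
grip_width: 0.0851
time_s: 33.52
position: [0.4809, 0.2693, 0.1904]
tool_rot: [[-0.002, -0.454, 0.891], [-0.001, 0.891, 0.454], [-1.0, 0.0, -0.002]]
ft_force: [-0.7, 0.5, 0.1]
grip_width: 0.0851
[0.48099328 0.26926025 0.19041087]
time_s: 34.57
position: [0.4362, 0.0295, 0.1912]
tool_rot: [[-0.0, -0.453, 0.891], [0.0, 0.891, 0.453], [-1.0, 0.0, 0.0]]
ft_force: [0.7, 0.1, -0.1]
grip_width: 0.0851
34.6667
```

View pics/fin.png

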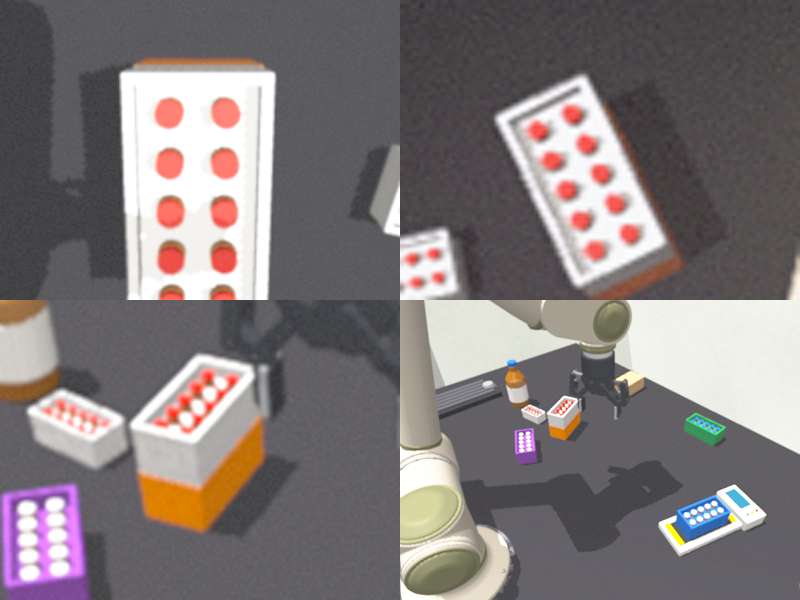

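White sits flush on orange on both visible faces, blue is in the dock between the stops, and the arm is clear. Handing in.

```bash
python3 -c "
from rig import close_job
print(close_job())"
```

```text
the job is handed in; nothing more can be done
None
```

The job is done and handed in at about 35 s of the 69 s allowed, with no failed checks.

- **White tray:** I lifted it off the stack and stood it on the bench at about (0.484, 0).
- **Blue tray:** I set it in the dock. A wrist-camera fit puts it within about 0.4 mm and 0.25° of the dock's centre and line.
- **White back on orange:** I placed it to within about 1 mm by the wrist-camera measurements. The final side view shows its faces flush with orange.
- **Handling:** Each set-down was a slow lowering until contact. The highest upward force in the readings was about 13 N.

**Disagreements and limits:** The top and wrist cameras differed by 2–3 mm on the dock's position, and I went with the closer wrist view. I judged the final white-on-orange alignment from the pictures and did not fit it numerically after release.

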